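# Put the clean mugs and saucepans away

### The arm

A 6-joint arm with a two-finger parallel gripper is mounted at the origin on the work surface. World frame = base frame: x ahead of the robot, y to its left, z up, the work surface at z = 0. Lengths are in m, angles in rad, forces in N, time in s.
With the tool pointing down it reaches from about 0.3 to 0.75 m from the base axis. Payload 8.5 kg.
Tool frame: the origin (TCP) lies on the centre line of the jaws, within the pads' length; the fingertips stand tcp_to_tips ahead of it and the grasp point (between the pads) lies 8 mm behind it (tcp_to_tips is the distance from the TCP to the fingertips, in m); z points along the fingers, y is the line along which they close (so a half turn about z gives the same grasp; the last joint's range is limited). The gripper opens to 85 mm and grips with 20 to 120 N. Pads are 22 mm wide; open, the fingers measure 114 mm over their backs; the gripper's body (76 mm by 85 mm) begins 54 mm behind the grasp point. The pads swing forward as they close: fully open they stand 13 mm farther back than shut.
Start: joints at [1.061, 0.381, 1.297, -0, 1.464, -0.215], TCP at [0.16, 0.526, 0.206] pointing down, gripper open.
Joint ranges: [-3.11, 3.11], [-0.89, 2.33], [0.22, 2.48], [-1.42, 4.56], [0.17, 2.85], [-2.88, 2.88]. Speed limits (rad/s): [2.39, 2.39, 3.14, 3.14, 3.14, 3.14].

### API

Orientations are given as a unit quaternion [w, x, y, z].
In Python, from cell import state, camera, camera_info, sign_off, tcp_to_tips gives the robot as it stands. The module is installed in compiled form; this text tells all that it offers.
- The arm moves only by the tool drive_tool, never from a script. Its argument "commands" is a list of rows, each a list of 4 numbers: the shift along the tool's x, y, z in mm, then the turn about the tool's z in rad. In form: [[tx, ty, tz, turn], ...]. A call has 1 to 20 rows; each row is the pose to reach, as a shift and turn from the pose commanded when the call began, along the tool's axes at that moment; what a row does not reach only later rows make up. A row lasts 1/12 s, in which the tool goes at most 41.7 mm and 7.16 degrees, less where a joint would pass 70% of its speed; a pose out of reach is approached as far as the arm can. A call with a gripper value outside its range is refused whole. "gripper" is the finger opening in mm, from 0 to 85.4, set as the call begins (left out, the last holds). The fingers move at their own pace and stop on an object; "grip_force" is the grip in N (left out, the last holds). Time passes only in rows, so rows that repeat a pose let the fingers close. It gives the time, the measured TCP pose, the force, the opening and the grip force at its end, in the units of the state.
- state(): the state, without advancing time (a new reading comes with each control period).
- camera(name): name is "scene" or "top"; returns the picture (400x640x3 uint8, blue, green, red); there is no depth.
- camera_info(name): a dict with "K" (3x3 intrinsics, pixels), "camera_from_world" (4x4, takes a point from world to camera coordinates). Camera axes: x right, y down, z forward; pixel columns grow to the right and rows downward; lengths in m; the calibration is good to about 2 mm. A picture is of the moment at which its call begins. camera_info takes no time and is no camera call.
- sign_off(): hands the job in; it is judged then, once.
The state is a dict: "time_s": time; "joint_pos": joint angles; "qd": joint speeds; "effort": joint torques, N m; "ee_pos": TCP position; "tool_rot": TCP orientation; "force": force on the tool from outside, world axes, zero at the start; "torque": the same for the moment, N m; "gripper_width": opening from 0.0 (shut) to 1.0 (fully open); "gripper_force": force on a finger pad.
Only numpy, scipy, OpenCV 4.12 (cv2) and the standard library are available. Lean on these libraries where they do the work, as an engineer would, in place of code of your own. Each camera call takes 0.05 s, during which the arm holds its last target. There are 200 camera calls.

### The job

Put the washing-up away: hang the tall and the short mug on the mug rack by their handles, each on a hook of its own, and nest the saucepans where the largest one stands, the medium one in the large one and the small one in the medium one. Each pan must sit level on the bottom of the one below, with the three handles clearly fanned apart so that none lies over another. Set things down gently, without dropping or banging them, and leave the other things on the counter where they are.

Things in the scene. Friction and masses are not known exactly. Their poses are not given: they have to be found in the camera images.
- pan_large_mid (a point): Large saucepan: straight-sided steel, 124 mm outside diameter, 64 mm high, wall 3 mm, bottom 4 mm thick, open on top, about 260 g. This point is on its axis, half-way up (32 mm above its underside). z is up, x points along its one handle. All three pans start standing upright on the counter, empty.
- pan_large_grip (a point): point on the large saucepan's straight, level handle, 107 mm from the pan's axis, at the middle of its thickness, 60 mm above the pan's underside; x points outward along the handle. The black grip is 18 mm wide, 16 mm thick and reaches from 87 to 151 mm from the axis; between wall and grip is a steel strap 16 mm wide and 4 mm thick at the same mid-height. A good place to pinch across the handle.
- pan_large_end (a point): point 2 mm short of the outer end of the large saucepan's grip, 149 mm from the pan's axis; axes as the pan's.
- pan_medium_mid (a point): Medium saucepan: straight-sided steel, 100 mm outside diameter, 70 mm high, wall 3 mm, bottom 4 mm thick, open on top, about 180 g. This point is on its axis, half-way up (35 mm above its underside). z is up, x points along its one handle. All three pans start standing upright on the counter, empty.
- pan_medium_grip (a point): point on the medium saucepan's straight, level handle, 95 mm from the pan's axis, at the middle of its thickness, 66 mm above the pan's underside; x points outward along the handle. The black grip is 18 mm wide, 16 mm thick and reaches from 75 to 139 mm from the axis; between wall and grip is a steel strap 16 mm wide and 4 mm thick at the same mid-height. A good place to pinch across the handle.
- pan_medium_end (a point): point 2 mm short of the outer end of the medium saucepan's grip, 137 mm from the pan's axis; axes as the pan's.
- pan_small_mid (a point): Small saucepan: straight-sided steel, 78 mm outside diameter, 76 mm high, wall 3 mm, bottom 4 mm thick, open on top, about 130 g. This point is on its axis, half-way up (38 mm above its underside). z is up, x points along its one handle. All three pans start standing upright on the counter, empty.
- pan_small_grip (a point): point on the small saucepan's straight, level handle, 84 mm from the pan's axis, at the middle of its thickness, 72 mm above the pan's underside; x points outward along the handle. The black grip is 18 mm wide, 16 mm thick and reaches from 64 to 128 mm from the axis; between wall and grip is a steel strap 16 mm wide and 4 mm thick at the same mid-height. A good place to pinch across the handle.
- pan_small_end (a point): point 2 mm short of the outer end of the small saucepan's grip, 126 mm from the pan's axis; axes as the pan's.
- mug_tall_mid (a point): Tall white stoneware mug, 66 mm outside diameter, 96 mm high, wall 4 mm, about 240 g, standing upright at the start. This point is on its axis half-way up (48 mm above its underside). z is up the mug, y points from the axis to its loop handle.
- mug_tall_loop (a point): centre of the opening of the tall mug's handle, 47.5 mm from the mug's axis along y and 51 mm above its underside; axes as the mug's. The opening is seen along the mug's x axis: 29 mm wide (along y) and 48 mm high; the handle is a round bar 10 mm thick, so the outside of the loop reaches 72 mm from the axis.
- mug_short_mid (a point): Short white stoneware mug, 66 mm outside diameter, 76 mm high, wall 4 mm, about 200 g, standing upright at the start. This point is on its axis half-way up (38 mm above its underside). z is up the mug, y points from the axis to its loop handle.
- mug_short_loop (a point): centre of the opening of the short mug's handle, 47.5 mm from the mug's axis along y and 38 mm above its underside; axes as the mug's. The opening is seen along the mug's x axis: 29 mm wide (along y) and 42 mm high; the handle is a round bar 10 mm thick, so the outside of the loop reaches 72 mm from the axis.
- rack: black steel mug rack, fixed, with three hooks 100 mm apart: drip tray 140 mm deep, 250 wide, 10 high, two uprights, and a level top rail 10 mm thick with its axis 205 mm above the counter; only the hook tips are higher. Origin on the counter below the middle of the rail; z up, y along the rail, -x towards the front, roughly facing the robot. The tray lies from x -90 to +50 mm.
- hook_0 (a point): right-hand hook of the rack, seen from the robot: a round bar 8 mm thick, leaving the rail level for 84 mm along the rack's -x, then a tip turned up by 14 mm over the next 12 mm. This point is on the axis of the level bar, 60 mm out from the rail's axis, 205 mm above the counter; axes as the rack's.
- hook_1 (a point): middle hook of the rack, seen from the robot: a round bar 8 mm thick, leaving the rail level for 84 mm along the rack's -x, then a tip turned up by 14 mm over the next 12 mm. This point is on the axis of the level bar, 60 mm out from the rail's axis, 205 mm above the counter; axes as the rack's.
- hook_2 (a point): left-hand hook of the rack, seen from the robot: a round bar 8 mm thick, leaving the rail level for 84 mm along the rack's -x, then a tip turned up by 14 mm over the next 12 mm. This point is on the axis of the level bar, 60 mm out from the rail's axis, 205 mm above the counter; axes as the rack's.
- pepper_pot: bystander, not to be disturbed: turned wooden pepper pot, 42 mm across, 68 mm high; origin at the centre of its underside.
- salt_tub: bystander, not to be disturbed: white plastic tub with lid, 68 mm across, 95 mm high; origin at the centre of its underside.
- green_bowl: bystander, not to be disturbed: green plastic bowl, 130 mm across, 50 mm high; origin at the centre of its underside.
- rolling_pin: bystander, not to be disturbed: wooden rolling pin lying down, 42 mm thick, 310 mm long along its y axis; origin at the centre of its underside.
- wood_spoon: bystander, not to be disturbed: wooden spoon lying down, 200 mm long along its x axis; origin at the centre of its underside.
There are look-alikes about, which are no part of the job. Leave any turquoise look-alike of the part that bears mug_short_mid alone.

How it is judged:
By the outcome, as a careful person would: the job done as asked, in the order asked, and still so for the second after the job is handed in, with the robot touching nothing.
It also fails if it takes over 72 s, if anything falls off the work surface, if the arm or the gripper's body presses on something with over 40 N, if the wrist force passes 120 N, or if a joint passes its speed limit or range.

## Working session

There is one attempt and no reset: what is moved stays moved. The work goes in short steps, Python scripts to look and compute and a tool call to move; the robot and the scene stay as the last step left them, time stands still between calls to the robot, and variables do not carry over. Pictures are saved under pics/ and viewed, at most 10 in all, crops included, and the job is handed in when it is done.

Besides the shell and the picture viewer there is one more tool, called after "Request:" by a JSON object that holds its "op" and its "data". drive_tool: Moves the arm, as the interface text tells. Its arguments: {"type":"object","properties":{"commands":{"type":"array","items":{"type":"array","items":{"type":"number"}}},"gripper":{"type":"number"},"grip_force":{"type":"number"}},"required":["commands"]}

```bash
mkdir -p pics; python3 - <<'E'
from cell import *
import cv2,numpy as np
print(state(),tcp_to_tips)
for n in("scene","top"):
    cv2.imwrite(f"pics/{n}0.png",camera(n)); i=camera_info(n); print(n,np.round(i["K"],1).tolist(),np.round(i["camera_from_world"],4).tolist())
E
```

```text
{'time_s': 0.0, 'joint_pos': array([ 1.06071766e+00,  3.81225918e-01,  1.29827500e+00,  1.10379234e-05,
        1.46361494e+00, -2.15272273e-01]), 'qd': array([-0.00204123,  0.00045016, -0.00176985, -0.0015052 ,  0.000197  ,
        0.00174454]), 'effort': array([ 5.60285152e-04, -4.48453939e+01, -2.31274742e+01, -2.51497722e-04,
        4.80370276e-03,  3.77880639e-06]), 'ee_pos': array([0.15962143, 0.52597615, 0.20559095]), 'tool_rot': array([-2.75328782e-04,  1.46870531e-01,  9.89155431e-01, -7.10114023e-04]), 'force': array([ 0.09531445,  0.61992766, -0.65830924]), 'torque': array([-0.02112152,  0.01631046,  0.01035496]), 'gripper_force': 0.0, 'gripper_width': 1.0001579167528714} 0.011
scene [[404.1, 0.0, 318.5], [0.0, 404.1, 199.8], [0.0, 0.0, 1.0]] [[-0.5859, 0.8103, 0.0126, 0.3172], [0.5019, 0.375, -0.7794, -0.1261], [-0.6363, -0.4504, -0.6264, 1.392], [0.0, 0.0, 0.0, 1.0]]
top [[429.4, 0.0, 315.2], [0.0, 429.4, 196.4], [0.0, 0.0, 1.0]] [[-0.0221, -0.9997, 0.0059, -0.0544], [-0.9902, 0.021, -0.1382, 0.52], [0.1381, -0.0089, -0.9904, 1.1667], [0.0, 0.0, 0.0, 1.0]]
```

View pics/scene0.png

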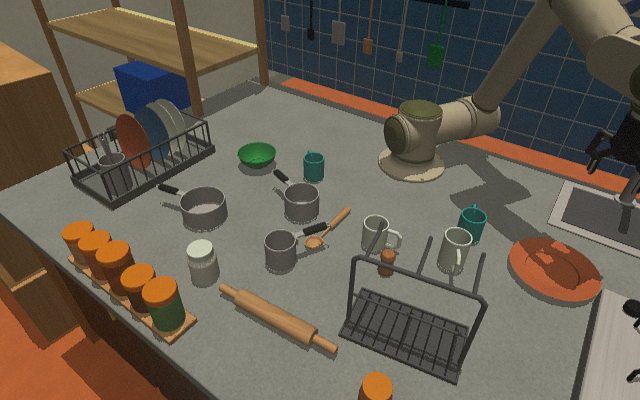

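View pics/top0.png

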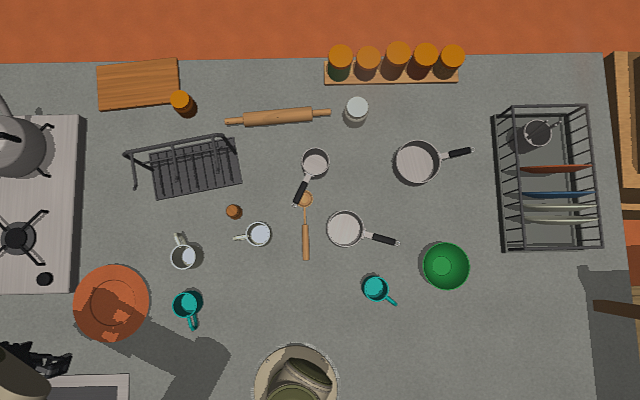

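Top view: large pan (417,162), medium (345,229), small (315,163). Short white mug is at (259,234) with its handle to +y, and the tall one at (183,256) with its handle to +x. The rack is at upper left, with hook tips toward the robot. Next I'll measure with masks.

```bash
cat > h.py <<'E'
from cell import *
import cv2,numpy as np
def ray(n,uv,z):
    i=camera_info(n);T=i["camera_from_world"];R=T[:3,:3];c=-R.T@T[:3,3]
    d=R.T@np.linalg.inv(i["K"])@np.array([uv[0],uv[1],1.]);return c+d*(z-c[2])/d[2]
def proj(n,p):
    i=camera_info(n);T=i["camera_from_world"];q=i["K"]@(T[:3,:3]@np.asarray(p)+T[:3,3]);return q[:2]/q[2]
def tool():
    s=state();w,x,y,z=s["tool_rot"];ya=np.array([2*(x*y-w*z),1-2*(x*x+z*z)]);xa=np.array([1-2*(y*y+z*z),2*(x*y+w*z)])
    return s,xa,ya
def go(xy,z,yaw_y=None):
    """shift (mm) to TCP target; yaw_y = wanted heading (deg) of tool y, mod 180"""
    s,xa,ya=tool();d=np.array(xy)-s["ee_pos"][:2]
    cur=np.degrees(np.arctan2(ya[1],ya[0]));t=0
    if yaw_y is not None:t=-((yaw_y-cur+90)%180-90)   # tool z down
    print("t%.1f q6 %.2f cmd [%.1f, %.1f, %.1f, %.3f] cur yaw %.1f"%(s["time_s"],s["joint_pos"][5],1e3*d@xa,1e3*d@ya,1e3*(s["ee_pos"][2]-z),np.radians(t),cur))
E
python3 - <<'E'
from h import *
im=camera("top");cv2.imwrite("pics/t1.png",im);hsv=cv2.cvtColor(im,cv2.COLOR_BGR2HSV)
v=im.max(2)
def blobs(m,lo,hi,box):
    x0,y0,x1,y1=box;mm=np.zeros_like(m);mm[y0:y1,x0:x1]=m[y0:y1,x0:x1]
    n,l,st,c=cv2.connectedComponentsWithStats(mm)
    return [(st[k],c[k],np.argwhere(l==k)[:,::-1].astype(np.float32)) for k in range(1,n) if lo<st[k][4]<hi]
print("dark")
for st,c,p in blobs((v<50).astype(np.uint8),40,1000,(280,130,480,260)):
    r=cv2.minAreaRect(p);print(c.round(1),r, st[4])
print("white")
for st,c,p in blobs(((im.min(2)>150)).astype(np.uint8),40,3000,(150,130,480,280)):
    print(c.round(1),cv2.minAreaRect(p),st[4])
a=cv2.resize(im[125:285,115:295],None,fx=2.2,fy=2.2,interpolation=2);b=cv2.resize(im[125:285,290:480],None,fx=2.2,fy=2.2,interpolation=2)
s=camera("scene");c=cv2.resize(s[205:285,340:500],None,fx=3,fy=3,interpolation=2)
o=np.zeros((352+240,max(a.shape[1]+b.shape[1],c.shape[1]),3),np.uint8);o=o[:, :800];o[:352,:a.shape[1]]=a;w=min(b.shape[1],o.shape[1]-a.shape[1]);o[:352,a.shape[1]:a.shape[1]+w]=b[:,:w];o[352:,:c.shape[1]]=c
cv2.imwrite("pics/z1.png",o);print(o.shape,a.shape)
E
```

```text
dark
[459.3 151.9] ((459.4853210449219, 151.93170166015625), (6.4954023361206055, 21.791027069091797), 77.90524291992188) 140
[435.3 164.2] ((435.270751953125, 163.3197021484375), (5.578373908996582, 26.17250633239746), 6.581944465637207) 46
[299.7 192.1] ((299.7000427246094, 192.1000213623047), (5.81377649307251, 22.807893753051758), 26.56505012512207) 137
[383.8 239. ] ((383.3490295410156, 239.02830505371094), (22.939210891723633, 6.4559454917907715), 15.945395469665527) 132
white
[410.6 150.1] ((409.9856872558594, 151.0515899658203), (22.053857803344727, 12.097504615783691), 15.52410888671875) 62
[313.6 165.9] ((311.40338134765625, 166.40557861328125), (20.24326515197754, 28.563310623168945), 58.392494201660156) 372
[411.2 173.3] ((409.4999694824219, 168.99996948242188), (36.020896911621094, 18.010448455810547), 43.15238952636719) 170
[343.1 228.7] ((343.5, 229.0), (30.0, 31.0), 90.0) 751
[257.1 234. ] ((253.31028747558594, 236.62677001953125), (23.70279884338379, 34.373600006103516), 50.52754211425781) 374
[366.6 234. ] ((366.8962097167969, 234.1132049560547), (9.752598762512207, 8.791075706481934), 15.945395469665527) 55
[184.6 254.8] ((182.8941192626953, 253.47647094726562), (24.513145446777344, 31.129526138305664), 12.528807640075684) 261
(592, 800, 3) (352, 396, 3)
```

View pics/z1.png

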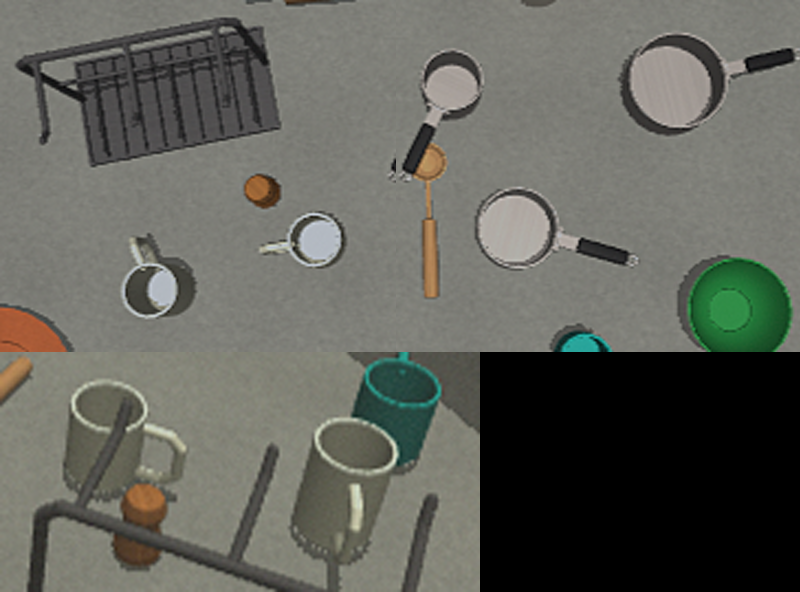

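```bash
python3 - <<'E'
from h import *
im=cv2.imread("pics/t1.png");g=cv2.resize(cv2.cvtColor(im,cv2.COLOR_BGR2GRAY),None,fx=4,fy=4,interpolation=cv2.INTER_CUBIC);g=cv2.GaussianBlur(g,(5,5),1.5)
print("rims")
for n,c,R,z in(("L",(416,162),62,.064),("M",(345,229),50,.07),("S",(315,163),39,.076),("tall",(183,257),33,.096),("short",(258.6,234),33,.076)):
    P=ray("top",c,z);i=camera_info("top");d=(i["camera_from_world"]@np.r_[P,1])[2];r=429.4*R/1e3/d*4
    x0,y0=int(c[0]*4-r*1.5),int(c[1]*4-r*1.5);s=int(3*r);sub=g[y0:y0+s,x0:x0+s]
    h=cv2.HoughCircles(sub,cv2.HOUGH_GRADIENT,1.5,5,param1=120,param2=15,minRadius=int(r*.92),maxRadius=int(r*1.06))
    for q in h[0][:3]:
        uv=((q[0]+x0+.5)/4-.5,(q[1]+y0+.5)/4-.5);print(n,np.round(uv,1),q[2]/4,r/4,ray("top",uv,z).round(4))
print("grips");
for n,uv,z,rc in(("L",(459.5,152),.060,.119),("M",(383.5,239),.066,.107),("S",(299.7,192.1),.072,.096)):print(n,ray("top",uv,z).round(4),rc)
print("handle ends");print(ray("top",(177.7,234.1),.051).round(3),ray("top",(234.5,238.6),.038).round(3))
print("hooks")
def tri(a,b):
    A=[];
    for n,uv in(("top",a),("scene",b)):
        i=camera_info(n);M=i["K"]@i["camera_from_world"][:3];A+=[uv[0]*M[2]-M[0],uv[1]*M[2]-M[1]]
    X=np.linalg.svd(np.array(A))[2][-1];return X[:3]/X[3]
for root,tip,sc in(((214.5,137.3),(218.2,171.8),(382.3,222.7)),((172.7,146.4),(176.8,180.5),(430.7,237.7)),((133.2,153.2),(134.5,187.7),(484,253.7))):
    print(ray("top",root,.205).round(4),ray("top",tip,.219).round(4),tri(tip,sc).round(4))
E
```

```text
rims
L [417.3 161.8] 21.625 22.372643444697964 [ 0.6057 -0.3505  0.064 ]
L [412.4 166.3] 20.8 22.372643444697964 [ 0.5933 -0.3363  0.064 ]
L [414.3 162.9] 23.275 22.372643444697964 [ 0.6027 -0.342   0.064 ]
M [344.6 228.6] 17.6375 18.553906002115873 [ 0.4249 -0.1426  0.07  ]
M [344.2 230.4] 17.225 18.553906002115873 [ 0.4199 -0.1414  0.07  ]
M [344.2 227.1] 17.225 18.553906002115873 [ 0.429  -0.1417  0.07  ]
S [315.1 161.6] 13.525 14.244474362013609 [ 0.6096 -0.0671  0.076 ]
S [314.7 165.7] 13.525 14.244474362013609 [ 0.5981 -0.0658  0.076 ]
S [314.7 167.6] 13.4875 14.244474362013609 [ 0.5929 -0.0657  0.076 ]
tall [182.3 256.3] 12.625 12.667453604774181 [0.3603 0.2845 0.096 ]
tall [184.2 257.8] 13.0375 12.667453604774181 [0.3563 0.2795 0.096 ]
tall [190.9 255.2] 13.0375 12.667453604774181 [0.3627 0.2621 0.096 ]
short [257.4 233.4] 12.3375 12.343686442577326 [0.4166 0.0913 0.076 ]
short [258.9 234.6] 12.375 12.343686442577326 [0.4135 0.0873 0.076 ]
short [259.7 233.4] 12.375 12.343686442577326 [0.4165 0.0853 0.076 ]
grips
L [ 0.6321 -0.471   0.06  ] 0.119
M [ 0.3948 -0.247   0.066 ] 0.107
S [ 0.5266 -0.0235  0.072 ] 0.096
handle ends
[0.421 0.312 0.051] [0.406 0.159 0.038]
hooks
[0.6466 0.1791 0.205 ] [0.5576 0.1662 0.219 ] [0.5573 0.1675 0.2176]
[0.6258 0.2807 0.205 ] [0.5385 0.2644 0.219 ] [0.5386 0.2656 0.2171]
[0.6108 0.3762 0.205 ] [0.5233 0.3641 0.219 ] [0.5227 0.3645 0.2203]
```

```bash
python3 - <<'E'
from h import *
go((.360,.284),.16,115);go((.360,.284),.070,115)
E
```

```text
t0.2 q6 -0.22 cmd [-262.0, -173.5, 45.9, -0.731] cur yaw 73.1
t0.2 q6 -0.22 cmd [-262.0, -173.5, 135.9, -0.731] cur yaw 73.1
```

Request:
{"op": "drive_tool", "data": {"commands": [[-262,-174,20,-0.731],[-262,-174,20,-0.731],[-262,-174,20,-0.731],[-262,-174,20,-0.731],[-262,-174,20,-0.731],[-262,-174,20,-0.731],[-262,-174,20,-0.731],[-262,-174,20,-0.731],[-262,-174,20,-0.731],[-262,-174,20,-0.731],[-262,-174,20,-0.731]], "gripper": 85, "grip_force": 40}}

```text
time_s: 1.12
ee_pos: [0.36, 0.2834, 0.1861]
tool_rot: [-0.0, -0.216, 0.977, 0.0]
force: [0.2, -0.3, -0.7]
gripper_width: 0.993
gripper_force: 0.0
```

```bash
python3 - <<'E'
from h import *
print(state()["ee_pos"])
go((.360,.284),.070,115)
o=[cv2.resize(camera("top")[215:300,140:240],(400,340)),cv2.resize(camera("scene")[200:285,400:500],(400,340))]
cv2.imwrite("pics/z2.png",np.hstack(o))
E
```

```text
[0.36002276 0.28336156 0.18612326]
t1.1 q6 -1.60 cmd [-0.2, 0.6, 116.1, -0.002] cur yaw 114.9
```

View pics/z2.png

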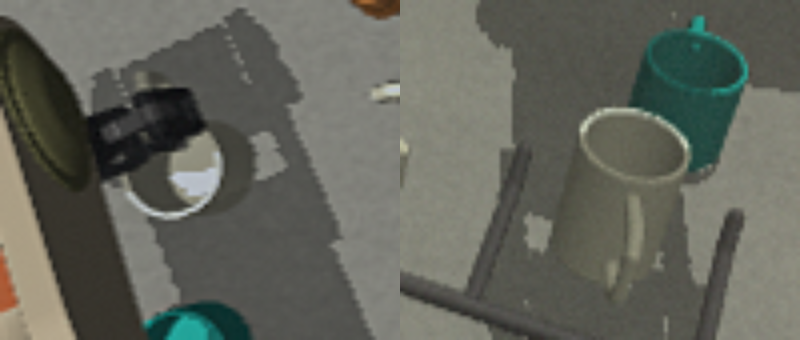

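The tall mug's rim sits at px (183,257) under the jaws, where I measured it, so I'm going down to grip it.

Request:
{"op": "drive_tool", "data": {"commands": [[0,0,40,0],[0,0,80,0],[0,0,116,0],[0,0,116,0],[0,0,116,0]]}}

```text
time_s: 1.63
ee_pos: [0.3589, 0.2843, 0.0701]
tool_rot: [-0.001, -0.217, 0.976, -0.0]
force: [0.9, 0.5, -0.2]
gripper_width: 1.0
gripper_force: 0.0
```

Request:
{"op": "drive_tool", "data": {"commands": [[0,0,0,0],[0,0,0,0],[0,0,0,0],[0,0,0,0],[0,0,0,0],[0,0,0,0]], "gripper": 50, "grip_force": 40}}

```text
time_s: 2.13
ee_pos: [0.3601, 0.2837, 0.0707]
tool_rot: [0.0, -0.216, 0.976, 0.0]
force: [-0.3, 0.1, -0.2]
gripper_width: 0.586
gripper_force: 0.0
```

```bash
python3 - <<'E'
from h import *
print(state()["force"])
u=np.array([.986,.165]);v=np.array([-.165,.986]);tip=np.array([.523,.3643])
go(tip-.045*u+.0475*v,.232,9.5)
go(tip+.031*u+.0475*v,.232,9.5)
E
```

```text
[-0.31562927  0.05459791 -0.21428126]
t2.1 q6 -1.60 cmd [-151.0, 62.0, -161.3, -1.300] cur yaw 115.0
t2.1 q6 -1.60 cmd [-224.2, 41.7, -161.3, -1.300] cur yaw 115.0
```

```bash
python3 - <<'E'
from h import *
o=[cv2.resize(camera("top")[200:300,120:240],(396,330)),cv2.resize(camera("scene")[190:290,400:520],(396,330))]
cv2.imwrite("pics/z3.png",np.hstack(o));print(state()["gripper_width"],state()["gripper_force"])
E
```

```text
0.5862603878005843 0.0
```

View pics/z3.png

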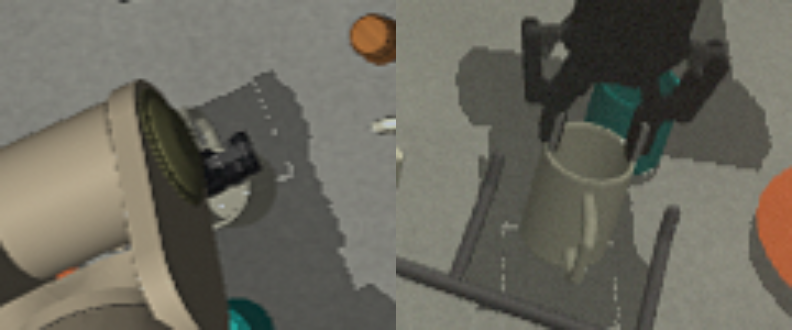

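```bash
python3 - <<'E'
from h import *
i=camera("scene");im=cv2.resize(i[195:275,420:520],(800,640),interpolation=2)[:600]
a=np.array([-.42,.907]);c=np.array([.36,.284])
for k,col in((25,(0,0,255)),(-25,(0,0,255))):
    p=[(proj("scene",np.r_[c+a*k/1e3,z])-(420,195))*8 for z in(.06,.1)];cv2.line(im,*[tuple(int(t) for t in q) for q in p],col,1)
for z,col in((.096,(0,255,0)),(.0,(255,255,0))):
    pts=np.array([(proj("scene",np.r_[c+.033*np.array([np.cos(t),np.sin(t)]),z])-(420,195))*8 for t in np.linspace(0,6.28,40)]).astype(int);cv2.polylines(im,[pts],True,col,1)
cv2.imwrite("pics/z4.png",im)
E
```

```text
(no output)
```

View pics/z4.png

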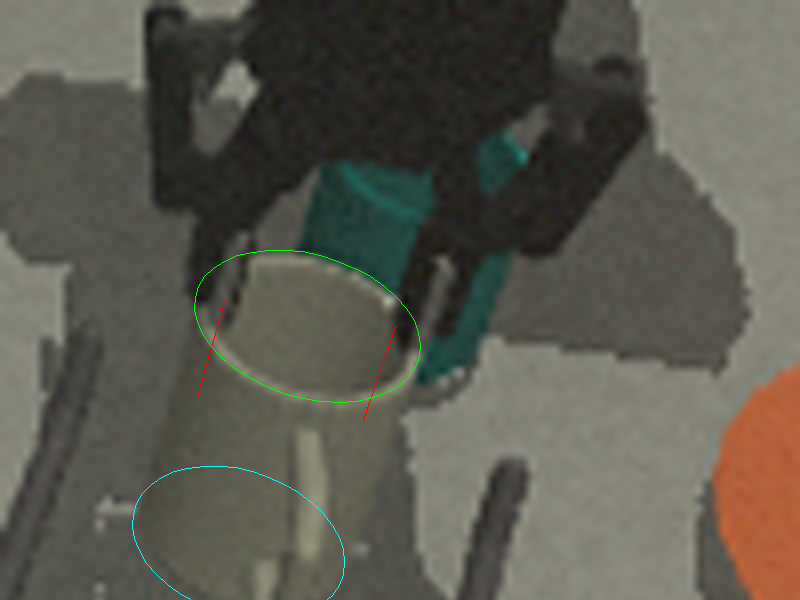

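The mug's rim matches the prediction, but the jaws closed to 50 mm with no contact, and the gripper looks higher than the reading says. I'll lift clear and compare the visible fingertips with the prediction.

Request:
{"op": "drive_tool", "data": {"commands": [[0,0,-40,0],[0,0,-80,0],[0,0,-120,0],[0,0,-120,0],[0,0,-120,0]]}}

```text
time_s: 2.7
ee_pos: [0.3606, 0.284, 0.192]
tool_rot: [0.002, -0.216, 0.976, 0.0]
force: [-0.3, 0.4, -1.3]
gripper_width: 0.586
gripper_force: 0.0
```

```bash
python3 - <<'E'
from h import *
s,xa,ya=tool();e=s["ee_pos"];print(e,s["gripper_width"],s["joint_pos"].round(3))
for n in("scene","top"):
    im=camera(n);cv2.imwrite(f"pics/r_{n}.png",im)
    for k in(25,-25):
        for dz in(-.011,.04):
            q=proj(n,np.r_[e[:2]+ya*k/1e3,e[2]+dz]);print(n,k,dz,q.round(1))
im=cv2.imread("pics/r_scene.png");a=im[150:260,400:510];a=cv2.resize(a,(440,440),interpolation=2)
for k in(25,-25):
    p=[(proj("scene",np.r_[e[:2]+ya*k/1e3,e[2]+z])-(400,150))*4 for z in(-.011,.02)];cv2.line(a,*[tuple(int(t) for t in q) for q in p],(0,0,255),1)
b=cv2.resize(cv2.imread("pics/r_top.png")[215:295,130:210],(350,350),interpolation=2)
for k in(25,-25):
    p=[(proj("top",np.r_[e[:2]+ya*k/1e3,e[2]+z])-(130,215))*4.375 for z in(-.011,.02)];cv2.line(b,*[tuple(int(t) for t in q) for q in p],(0,0,255),1)
o=np.zeros((440,790,3),np.uint8);o[:,:440]=a;o[:350,440:]=b;cv2.imwrite("pics/z5.png",o)
E
```

```text
[0.36063416 0.28395086 0.1919524 ] 0.5864344077511403 [ 0.408  0.232  1.563  0.     1.342 -1.599]
scene 25 -0.011 [478.2 210.1]
scene 25 0.04 [484.2 192.4]
scene -25 -0.011 [455.5 207.2]
scene -25 0.04 [460.7 189.5]
top 25 -0.011 [162.4 260.8]
top 25 0.04 [154.7 261. ]
top -25 -0.011 [181.5 251.5]
top -25 0.04 [174.7 251.3]
```

View pics/z5.png

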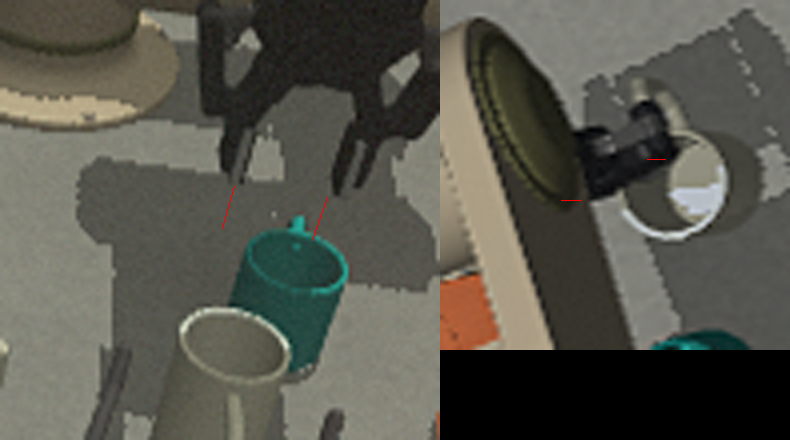

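The visible tips are at scene px (459,195) and (485,198), about 11 px above the prediction, while the top view agrees. That puts the gripper about 28 mm higher than reported.

```bash
python3 - <<'E'
from h import *
A=[]
for n,uv in(("top",(186,249)),("scene",(459.5,195.5))):
    i=camera_info(n);M=i["K"]@i["camera_from_world"][:3];A+=[uv[0]*M[2]-M[0],uv[1]*M[2]-M[1]]
X=np.linalg.svd(np.array(A))[2][-1];print(X[:3]/X[3])
s,xa,ya=tool();print(s["ee_pos"][:2]-.025*ya)
go((.360,.284),.042,115)
E
```

```text
[0.37274765 0.25170435 0.21093088]
[0.36998156 0.26074144]
t2.8 q6 -1.60 cmd [-0.8, 0.3, 147.4, -0.000] cur yaw 115.0
```

Request:
{"op": "drive_tool", "data": {"commands": [[0,0,10,0],[0,0,20,0],[0,0,35,0],[0,0,65,0],[0,0,105,0],[0,0,135,0],[0,0,145,0],[0,0,145,0]], "gripper": 85}}

```text
time_s: 3.47
ee_pos: [0.3576, 0.2825, 0.0417]
tool_rot: [-0.004, -0.216, 0.976, -0.001]
force: [-0.1, 1.1, 0.4]
gripper_width: 0.996
gripper_force: 0.0
```

Request:
{"op": "drive_tool", "data": {"commands": [[0,0,0,0],[0,0,0,0],[0,0,0,0],[0,0,0,0],[0,0,0,0],[0,0,0,0]], "gripper": 50}}

```text
time_s: 3.97
ee_pos: [0.3601, 0.2838, 0.0458]
tool_rot: [0.001, -0.216, 0.976, 0.0]
force: [-1.2, -0.6, 4.1]
gripper_width: 0.743
gripper_force: 45.3
```

```bash
python3 - <<'E'
from h import *
u=np.array([.986,.165]);v=np.array([-.165,.986]);tip=np.array([.523,.3643])
go(tip-.05*u+.0475*v,.207,9.5)
E
```

```text
t4.0 q6 -1.60 cmd [-146.1, 63.3, -161.2, -1.300] cur yaw 115.0
```

Request:
{"op": "drive_tool", "data": {"commands": [[0,0,-30,0],[0,0,-70,0.1],[0,0,-110,0.22],[0,0,-145,0.34],[-5,2,-161,0.46],[-20,8,-161,0.58],[-40,17,-161,0.7],[-60,26,-161,0.82],[-80,35,-161,0.94],[-100,43,-161,1.06],[-115,50,-161,1.18],[-125,54,-161,1.3],[-135,58,-161,1.42],[-140,61,-161,1.54],[-144,62,-161,1.66],[-146,63,-161,1.78],[-146,63,-161,1.841],[-146,63,-161,1.841],[-146,63,-161,1.841]]}}

```text
time_s: 5.55
ee_pos: [0.4654, 0.4023, 0.2059]
tool_rot: [-0.0, 0.645, 0.764, -0.0]
force: [-0.1, -0.4, -2.2]
gripper_width: 0.745
gripper_force: 47.4
```

```bash
python3 - <<'E'
from h import *
u=np.array([.986,.165]);v=np.array([-.165,.986]);tip=np.array([.523,.3643])
go(tip+.031*u+.0475*v,.207,9.5);s=state();print(s["ee_pos"],s["gripper_width"],s["force"])
im=camera("scene");cv2.imwrite("pics/s6.png",im);e=s["ee_pos"]
c=e[:2];z0=e[2]-.0458
a=cv2.resize(im[160:290,400:530],(520,520),interpolation=2)
def P(p):return tuple(int(t) for t in (proj("scene",p)-(400,160))*4)
cv2.polylines(a,[np.array([P(np.r_[c+.033*np.array([np.cos(t),np.sin(t)]),z0+.096]) for t in np.linspace(0,6.28,40)])],True,(0,255,0),1)
L=c-.0475*v
cv2.polylines(a,[np.array([P(np.r_[L+.0145*np.cos(t)*v,z0+.051+.024*np.sin(t)]) for t in np.linspace(0,6.28,40)])],True,(0,0,255),1)
cv2.line(a,P(np.r_[tip,.219]),P(np.r_[tip+.012*u,.205]),(255,0,255),1);cv2.line(a,P(np.r_[tip+.096*u,.205]),P(np.r_[tip+.012*u,.205]),(255,0,255),1)
cv2.imwrite("pics/z6.png",a)
E
```

```text
t5.5 q6 0.35 cmd [0.3, 81.5, -1.1, 0.002] cur yaw 9.6
[0.46544077 0.40229527 0.20591353] 0.7445110770415946 [-0.11565252 -0.37690803 -2.19055081]
```

View pics/z6.png

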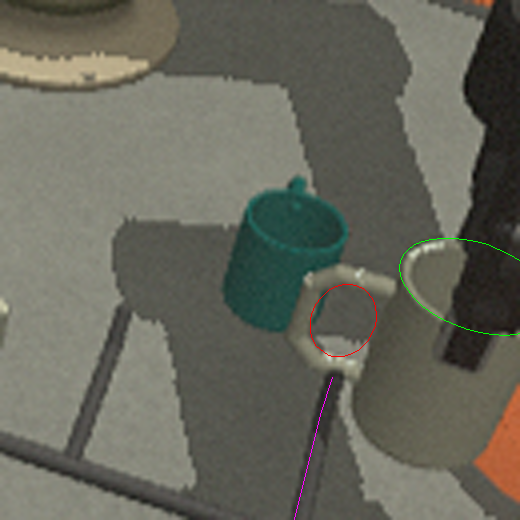

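The red loop prediction fits the handle at (345,320). The hook tip at (338,375) is about 2 mm further along the rail than modelled. Threading now.

Request:
{"op": "drive_tool", "data": {"commands": [[2,0,-1,0],[2,15,-1,0],[2,30,-1,0],[2,45,-1,0],[2,60,-1,0],[2,72,-1,0],[2,80,-1,0],[2,80,-1,0],[2,80,-1,0]]}}

```text
time_s: 6.35
ee_pos: [0.5441, 0.4176, 0.2069]
tool_rot: [-0.0, 0.646, 0.763, -0.0]
force: [0.3, -0.1, -2.9]
gripper_width: 0.743
gripper_force: 47.4
```

Request:
{"op": "drive_tool", "data": {"commands": [[0,0,8,0],[0,0,15,0],[0,0,20,0],[0,0,23,0],[0,0,25,0],[0,0,26,0],[0,0,26,0]]}}

```text
time_s: 6.93
ee_pos: [0.5441, 0.4176, 0.1811]
tool_rot: [-0.0, 0.646, 0.763, -0.0]
force: [0.4, 0.4, -3.1]
gripper_width: 0.742
gripper_force: 47.4
```

Request:
{"op": "drive_tool", "data": {"commands": [[0,0,1,0],[0,0,2,0],[0,0,4,0],[0,0,6,0],[0,0,8,0],[0,0,10,0],[0,0,12,0]], "grip_force": 20}}

```text
time_s: 7.52
ee_pos: [0.5443, 0.4193, 0.1718]
tool_rot: [0.0, 0.646, 0.764, 0.003]
force: [-3.7, 6.6, 8.2]
gripper_width: 0.745
gripper_force: 49.5
```

Request:
{"op": "drive_tool", "data": {"commands": [[-1,0,2,0],[-1,0,4,0],[-2,0,6,0],[-3,0,8,0],[-4,0,10,0],[-5,0,13,0],[-6,0,16,0],[-7,0,18,0]]}}

```text
time_s: 8.18
ee_pos: [0.5455, 0.4143, 0.1538]
tool_rot: [-0.001, 0.645, 0.764, 0.005]
force: [-2.3, 15.9, 6.4]
gripper_width: 0.744
gripper_force: 51.2
```

```bash
python3 - <<'E'
from h import *
im=camera("scene")
cv2.imwrite("pics/z7.png",np.hstack([cv2.resize(im[160:290,400:530],(400,400),interpolation=2),cv2.resize(camera("top")[120:220,80:180],(400,400),interpolation=2)]))
E
```

```text
(no output)
```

View pics/z7.png

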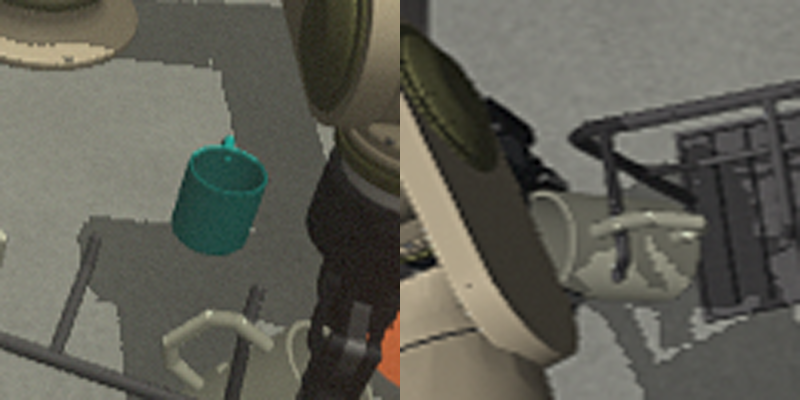

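The mug has rolled onto the hook: the loop is over bar 2 and the opening faces outward. I'll ease the side load, open a little and lift away.

Request:
{"op": "drive_tool", "data": {"commands": [[2,0,0,0],[4,0,0,0],[4,0,0,0]]}}

```text
time_s: 8.53
ee_pos: [0.5451, 0.4159, 0.1525]
tool_rot: [0.0, 0.646, 0.764, 0.002]
force: [-0.3, 7.2, 4.2]
gripper_width: 0.74
gripper_force: 50.8
```

Request:
{"op": "drive_tool", "data": {"commands": [[0,0,0,0],[0,0,0,0],[0,0,0,0],[0,0,0,0],[0,0,0,0],[0,0,0,0],[0,0,-10,0],[0,0,-25,0],[0,0,-50,0],[0,0,-80,0],[0,0,-110,0],[0,0,-110,0]], "gripper": 74, "grip_force": 40}}

```text
time_s: 9.53
ee_pos: [0.5459, 0.4153, 0.2691]
tool_rot: [0.002, 0.646, 0.763, 0.006]
force: [0.7, -0.5, 0.7]
gripper_width: 0.87
gripper_force: 0.0
```

```bash
python3 - <<'E'
from h import *
go((.4155,.088),.24,7.6);print(state()["force"],state()["ee_pos"])
im=camera("top");s=camera("scene");cv2.imwrite("pics/a_top.png",im);cv2.imwrite("pics/a_sc.png",s)
# whitish pixels near hook 2, scene
m=((s.min(2)>95)&(s.max(2).astype(int)-s.min(2)<45)).astype(np.uint8)
n,l,st,c=cv2.connectedComponentsWithStats(m[200:330,430:530]);print([(t.tolist(),k.round().tolist()) for t,k in zip(st[1:],c[1:]) if t[4]>60])
E
```

```text
t9.5 q6 0.31 cmd [-301.2, -182.7, 29.1, 0.033] cur yaw 9.5
[ 0.6794671  -0.5417781   0.71600152] [0.54594269 0.41530195 0.26907795]
[([0, 0, 46, 28, 918], [17.0, 12.0]), ([73, 0, 23, 39, 503], [85.0, 14.0]), ([0, 51, 11, 31, 245], [4.0, 67.0]), ([26, 58, 74, 72, 2393], [73.0, 96.0]), ([19, 74, 26, 18, 262], [33.0, 83.0]), ([0, 84, 14, 32, 337], [6.0, 99.0]), ([18, 91, 26, 12, 143], [27.0, 97.0])]
```

Request:
{"op": "drive_tool", "data": {"commands": [[-35,-21,0,0.033],[-70,-42,0,0.033],[-105,-64,0,0.033],[-140,-85,10,0.033],[-172,-104,30,0.033],[-204,-124,55,0.033],[-236,-143,80,0.033],[-264,-160,105,0.033],[-285,-173,125,0.033],[-298,-181,145,0.033],[-301,-183,160,0.033],[-301,-183,160,0.033]], "gripper": 85}}

```text
time_s: 10.63
ee_pos: [0.4114, 0.0867, 0.0986]
tool_rot: [-0.003, 0.659, 0.752, -0.002]
force: [0.2, 0.1, -0.4]
gripper_width: 0.997
gripper_force: 0.0
```

```bash
python3 - <<'E'
from h import *
go((.4155,.088),.020,7.6);print(state()["ee_pos"])
E
```

```text
t10.6 q6 -0.21 cmd [0.7, 4.2, 78.6, -0.002] cur yaw 7.5
[0.41141735 0.08671872 0.09860557]
```

Request:
{"op": "drive_tool", "data": {"commands": [[0,0,5,0],[0,0,30,0],[0,0,60,0],[0,0,80,0],[0,0,88,0],[0,0,88,0],[0,0,88,0]]}}

```text
time_s: 11.22
ee_pos: [0.4146, 0.0879, 0.0139]
tool_rot: [0.0, 0.658, 0.753, 0.0]
force: [0.7, 0.1, 0.4]
gripper_width: 0.994
gripper_force: 0.0
```

Request:
{"op": "drive_tool", "data": {"commands": [[0,0,0,0],[0,0,0,0],[0,0,0,0],[0,0,0,0],[0,0,0,0],[0,0,0,0]], "gripper": 50}}

```text
time_s: 11.72
ee_pos: [0.415, 0.0876, 0.0146]
tool_rot: [0.001, 0.659, 0.753, 0.001]
force: [-0.1, 0.8, 5.3]
gripper_width: 0.747
gripper_force: 43.0
```

```bash
python3 - <<'E'
from h import *
u=np.array([.986,.165]);v=np.array([-.165,.986]);tip=np.array([.5575,.167])
z=state()["ee_pos"][2]
go(tip-.05*u-.0455*v,z+.174,9.5);go(tip+.031*u-.0455*v,z+.174,9.5)
E
```

```text
t11.7 q6 -0.21 cmd [12.7, 103.3, -174.0, -0.033] cur yaw 7.6
t11.7 q6 -0.21 cmd [15.4, 184.2, -174.0, -0.033] cur yaw 7.6
```

Request:
{"op": "drive_tool", "data": {"commands": [[0,0,-25,0],[0,0,-60,0],[0,0,-100,0],[1,10,-140,-0.033],[4,35,-168,-0.033],[8,65,-174,-0.033],[11,90,-174,-0.033],[13,102,-174,-0.033],[13,103,-174,-0.033],[13,103,-174,-0.033],[13,103,-174,-0.033]]}}

```text
time_s: 12.63
ee_pos: [0.5134, 0.114, 0.1874]
tool_rot: [-0.0, 0.646, 0.763, -0.0]
force: [-0.9, 1.1, -0.6]
gripper_width: 0.745
gripper_force: 46.4
```

```bash
python3 - <<'E'
from h import *
u=np.array([.986,.165]);v=np.array([-.165,.986]);tip=np.array([.5575,.167])
s=state();e=s["ee_pos"];go(tip+.031*u-.0455*v,.0146+.174,9.5);print(e,s["gripper_width"],s["force"])
im=camera("scene");cv2.imwrite("pics/s8.png",im)
c=e[:2];z0=e[2]-.0146;x0,y0=320,150
a=cv2.resize(im[y0:y0+120,x0:x0+200],(800,480),interpolation=2)
def P(p):return tuple(int(t) for t in (proj("scene",p)-(x0,y0))*4)
L=c+.0475*v
cv2.polylines(a,[np.array([P(np.r_[L+.0145*np.cos(t)*v,z0+.038+.021*np.sin(t)]) for t in np.linspace(0,6.28,40)])],True,(0,0,255),1)
cv2.line(a,P(np.r_[tip,.219]),P(np.r_[tip+.012*u,.205]),(255,0,255),1);cv2.line(a,P(np.r_[tip+.096*u,.205]),P(np.r_[tip+.012*u,.205]),(255,0,255),1)
cv2.imwrite("pics/z8.png",a)
E
```

```text
t12.6 q6 -0.17 cmd [-0.5, 83.3, -1.2, 0.000] cur yaw 9.5
[0.51335995 0.1140039  0.18737273] 0.7450031355455141 [-0.85845983  1.11118345 -0.6081352 ]
```

View pics/z8.png

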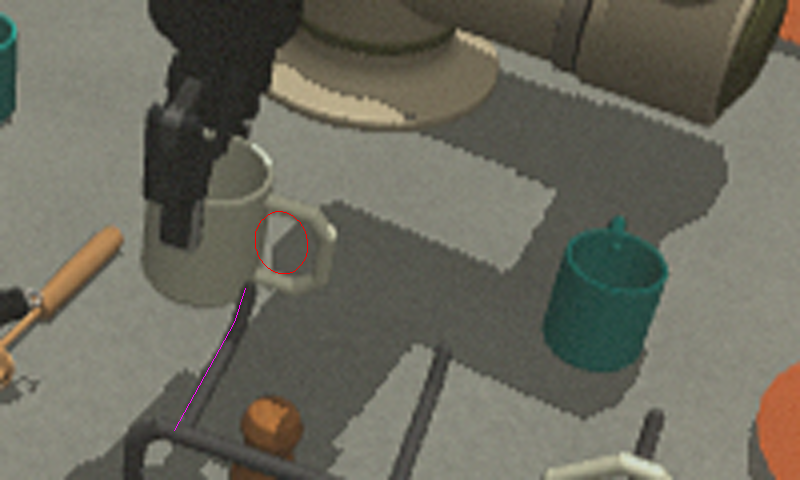

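The tall mug's loop is on hook 2, bottom right. The short mug's opening is centred at (292,243) against a predicted (282,242), so I shift about 5 mm toward −rail before threading onto hook 0, whose tip is at (250,290).

Request:
{"op": "drive_tool", "data": {"commands": [[-5,0,-1,0],[-5,8,-1,0],[-5,25,-1,0],[-5,42,-1,0],[-5,59,-1,0],[-5,74,-1,0],[-5,82,-1,0],[-5,82,-1,0],[-5,82,-1,0]]}}

```text
time_s: 13.43
ee_pos: [0.5958, 0.1226, 0.1879]
tool_rot: [-0.0, 0.646, 0.763, -0.0]
force: [-0.9, -0.3, -2.1]
gripper_width: 0.744
gripper_force: 46.4
```

Request:
{"op": "drive_tool", "data": {"commands": [[0,0,8,0],[0,0,15,0],[0,0,19,0],[0,0,21,0],[0,0,23,0],[0,0,23,0],[0,0,23,0]]}}

```text
time_s: 14.02
ee_pos: [0.596, 0.1227, 0.1653]
tool_rot: [0.0, 0.646, 0.763, 0.0]
force: [-0.1, -0.5, -1.1]
gripper_width: 0.75
gripper_force: 46.4
```

Request:
{"op": "drive_tool", "data": {"commands": [[0,0,1,0],[0,0,3,0],[1,0,5,0],[1,0,7,0],[2,0,9,0],[3,0,11,0],[4,0,13,0]], "grip_force": 20}}

```text
time_s: 14.6
ee_pos: [0.597, 0.1252, 0.1544]
tool_rot: [0.003, 0.646, 0.763, 0.001]
force: [0.4, -9.7, 10.2]
gripper_width: 0.746
gripper_force: 50.4
```

Request:
{"op": "drive_tool", "data": {"commands": [[1,0,2,0],[2,0,4,0],[3,0,6,0],[4,0,8,0],[5,0,10,0],[5,0,10,0]]}}

```text
time_s: 15.1
ee_pos: [0.5964, 0.1295, 0.1441]
tool_rot: [0.003, 0.647, 0.763, 0.001]
force: [1.8, -10.1, 6.8]
gripper_width: 0.749
gripper_force: 53.3
```

Request:
{"op": "drive_tool", "data": {"commands": [[-1,0,0,0],[-3,0,0,0],[-3,0,0,0]]}}

```text
time_s: 15.35
ee_pos: [0.5961, 0.1278, 0.1436]
tool_rot: [0.002, 0.646, 0.763, 0.001]
force: [0.5, -5.7, 5.9]
gripper_width: 0.746
gripper_force: 52.8
```

Request:
{"op": "drive_tool", "data": {"commands": [[0,0,0,0],[0,0,0,0],[0,0,0,0],[0,0,0,0],[0,0,0,0],[0,0,0,0],[0,0,-10,0],[0,0,-25,0],[0,0,-50,0],[0,0,-80,0],[0,0,-115,0],[0,0,-115,0]], "gripper": 74, "grip_force": 40}}

```text
time_s: 16.35
ee_pos: [0.5969, 0.1288, 0.2652]
tool_rot: [0.005, 0.646, 0.763, 0.004]
force: [1.4, -0.1, 1.4]
gripper_width: 0.867
gripper_force: 0.0
```

```bash
python3 - <<'E'
from h import *
s=state();print(s["force"],s["ee_pos"],s["time_s"])
T=camera("top");S=camera("scene")
for n,im in(("top",T),("scene",S)):
    m=((im.min(2)>105)&(im.max(2).astype(int)-im.min(2)<50)).astype(np.uint8)
    for h in((.5575,.167),(.523,.3643)):
        p=proj(n,[h[0]+.03,h[1],.205]);x,y=p.astype(int);w=m[y-6:y+7,x-6:x+7];print(n,p.round(),"white around hook",w.sum())
        print("\n".join("".join(".#"[k] for k in r) for r in m[y-10:y+14,x-26:x+26:1]) if n=="scene" else "")
L=np.array([.6050,-.349]);M=np.array([.4250,-.1425]);Sm=np.array([.607,-.067])
for n,c,g in(("L",L,(.6321,-.471)),("M",M,(.3948,-.247)),("S",Sm,(.5266,-.0235))):
    d=np.array(g)-c;print(n,np.degrees(np.arctan2(d[1],d[0])).round(1),np.linalg.norm(d).round(4))
go((.396,-.235),.15,15)
E
```

```text
[ 1.37340495 -0.05137379  1.36274711] [0.59688949 0.12880062 0.26520612] 16.35
top [219. 161.] white around hook 121

top [137. 176.] white around hook 89

scene [373. 235.] white around hook 86
################################....................
################################....................
################################....................
#############...###############.....................
###########.....###############.....#...............
#########.........#############....###..............
########.......##.############.....###..............
########.......###..###..#######...##...............
########......#######....###########................
########......####.#......##########................
##########...####.............#######...............
#########...#####.........#......####...............
##########.######.......###.......####..............
#########.#######.....####.........#####............
########.#########..######..........####............
##########################...........####...........
#########################.............####..........
####
[... 1086 characters left out ...]
#########
###......##################.........################
##......###################......#...###############
###....####################.....##...###############
###....####################.....###...##############
####...##################.......###...#############.
####....#################......#####...###########..
#####...#################......#####...###########..
#####.....###############......##.......#########...
#####....###############.......##.......#########...
#.##......######..#....##......#...##############...
....#......#..###.####.##......##################...
L -77.5 0.125
M -106.1 0.1088
S 151.6 0.0914
t16.4 q6 -0.15 cmd [-325.7, -256.7, 109.0, -0.096] cur yaw 9.5
```

```bash
python3 - <<'E'
from h import *
from scipy.optimize import least_squares
from scipy.ndimage import map_coordinates
g=cv2.cvtColor(cv2.imread("pics/t1.png"),cv2.COLOR_BGR2GRAY).astype(float)
for n,c,R,z,gr,rc in(("L",(.605,-.35),60.5,.064,(.6321,-.471),.119),("M",(.425,-.1425),48.5,.070,(.3948,-.247),.107),("S",(.604,-.066),37.5,.076,(.5266,-.0235),.096)):
    c=np.array(c)
    for it in range(4):
        th=np.radians(np.arange(0,360,5));rr=np.arange(R-10,R+10,.5)/1e3;w=R/1e3
        P=[]
        for t in th:
            q=np.array([proj("top",np.r_[c+r*np.array([np.cos(t),np.sin(t)]),z]) for r in rr])
            f=map_coordinates(g,[q[:,1],q[:,0]],order=1);b=f-np.minimum(np.roll(f,8),np.roll(f,-8))
            k=np.argmax(f[2:-2])+2;P.append(c+rr[k]*np.array([np.cos(t),np.sin(t)]))
        P=np.array(P);s=least_squares(lambda x:np.hypot(*(P-x[:2]).T)-w,[*c],loss="soft_l1",f_scale=.0015);c=s.x
    res=np.hypot(*(P-c).T)-w;d=np.array(gr)-c
    print(n,c.round(4),"med|res|",np.median(abs(res)).round(4),"heading",np.degrees(np.arctan2(d[1],d[0])).round(1),np.linalg.norm(d).round(4),rc)
s=camera("top")
E
```

```text
Traceback (most recent call last):
  File "h.py", line 7, in proj
    i=camera_info(n);T=i["camera_from_world"];q=i["K"]@(T[:3,:3]@np.asarray(p)+T[:3,3]);return q[:2]/q[2]
ValueError: time passes only in moves, steps and waits
```

```bash
sed -i 's/^import cv2,numpy as np/import cv2,numpy as np,functools\ncamera_info=functools.lru_cache(None)(camera_info)/' h.py; cat > fit.py <<'E'
from h import *
from scipy.optimize import least_squares
from scipy.ndimage import map_coordinates
def fit(g,c,R,z):
    """circle fit (known radius mm) to the brightest ring near c, top view"""
    c=np.array(c);w=R/1e3;rr=np.arange(R-10,R+10,.5)/1e3
    for _ in range(4):
        P=[]
        for t in np.radians(np.arange(0,360,5)):
            a=np.array([np.cos(t),np.sin(t)]);q=np.array([proj("top",np.r_[c+r*a,z]) for r in rr])
            f=map_coordinates(g,[q[:,1],q[:,0]],order=1);P.append(c+rr[np.argmax(f[2:-2])+2]*a)
        P=np.array(P);c=least_squares(lambda x:np.hypot(*(P-x).T)-w,c,loss="soft_l1",f_scale=.0015).x
    return c,np.median(abs(np.hypot(*(P-c).T)-w))
E
python3 - <<'E'
from fit import *
g=cv2.cvtColor(cv2.imread("pics/t1.png"),cv2.COLOR_BGR2GRAY).astype(float)
for n,c,R,z,gr,rc in(("L",(.605,-.35),60.5,.064,(.6321,-.471),.119),("M",(.425,-.1425),48.5,.070,(.3948,-.247),.107),("S",(.604,-.066),37.5,.076,(.5266,-.0235),.096)):
    c,r=fit(g,c,R,z);d=np.array(gr)-c
    print(n,c.round(4),r.round(4),"heading",np.degrees(np.arctan2(d[1],d[0])).round(1),np.linalg.norm(d).round(4),rc)
go((.396,-.235),.15,-16)
E
```

```text
L [ 0.6095 -0.3544] 0.0007 heading -79.0 0.1187 0.119
M [ 0.4261 -0.1481] 0.0021 heading -107.6 0.1037 0.107
S [ 0.6136 -0.0672] 0.0012 heading 153.3 0.0974 0.096
t16.4 q6 -0.15 cmd [-325.7, -256.7, 109.0, 0.445] cur yaw 9.5
```

Request:
{"op": "drive_tool", "data": {"commands": [[-32,-25,0,0.1],[-64,-50,0,0.2],[-96,-75,0,0.3],[-128,-100,0,0.4],[-160,-124,10,0.454],[-192,-149,25,0.454],[-224,-174,40,0.454],[-254,-197,60,0.454],[-284,-220,80,0.454],[-308,-239,105,0.454],[-324,-251,125,0.454],[-330,-256,145,0.454],[-330,-256,145,0.454],[-330,-256,145,0.454]], "gripper": 50, "grip_force": 100}}

```text
time_s: 17.62
ee_pos: [0.3965, -0.2386, 0.1116]
tool_rot: [-0.002, 0.802, 0.598, -0.0]
force: [0.7, -0.2, 0.1]
gripper_width: 0.588
gripper_force: 0.0
```

```bash
python3 - <<'E'
from h import *
print(state()["ee_pos"]);go((.399,-.2386),.031,-16.5)
E
```

```text
[ 0.39648351 -0.23857848  0.11156503]
t17.6 q6 -0.51 cmd [0.7, 2.4, 80.6, -0.001] cur yaw -16.6
```

Request:
{"op": "drive_tool", "data": {"commands": [[1,2,10,0],[1,2,40,0],[1,2,65,0],[1,2,80,0],[1,2,82,0],[1,2,82,0]]}}

```text
time_s: 18.12
ee_pos: [0.3999, -0.2382, 0.0308]
tool_rot: [-0.0, 0.801, 0.599, 0.0]
force: [-0.4, -0.5, 0.1]
gripper_width: 0.588
gripper_force: 0.0
```

Request:
{"op": "drive_tool", "data": {"commands": [[0,0,0,0],[0,0,0,0],[0,0,0,0],[0,0,0,0],[0,0,0,0],[0,0,0,0],[0,0,0,0]], "gripper": 5}}

```text
time_s: 18.7
ee_pos: [0.3998, -0.2393, 0.0313]
tool_rot: [0.001, 0.801, 0.598, 0.0]
force: [-1.0, 0.1, 6.6]
gripper_width: 0.182
gripper_force: 98.3
```

```bash
python3 - <<'E'
from fit import *
s=state();print(s["ee_pos"],s["force"]);g=cv2.cvtColor(camera("top"),cv2.COLOR_BGR2GRAY).astype(float)
c,r=fit(g,(.426,-.1475),48.5,.07);print(c,r,(c-s["ee_pos"][:2]))
E
```

```text
[ 0.39979085 -0.23929741  0.03133766] [-0.98784198  0.08017641  6.56489835]
[ 0.42705129 -0.14754213] 0.003202861679057579 [0.02726043 0.09175528]
```

Request:
{"op": "drive_tool", "data": {"commands": [[0,0,-4,0],[0,0,-12,0],[0,0,-30,0],[0,0,-60,0],[0,0,-90,0],[0,0,-105,0],[0,0,-105,0],[0,0,-105,0]]}}

```text
time_s: 19.42
ee_pos: [0.3992, -0.2387, 0.1357]
tool_rot: [0.001, 0.801, 0.598, 0.0]
force: [0.7, 0.3, -2.2]
gripper_width: 0.181
gripper_force: 98.0
```

```bash
python3 - <<'E'
from fit import *
s=state();print(s["ee_pos"],s["force"],s["torque"],s["gripper_width"]);im=camera("top");g=cv2.cvtColor(im,cv2.COLOR_BGR2GRAY).astype(float)
for z in(.165,.175):
    c,r=fit(g,(.427,-.1475),48.5,z);print(z,c,r,(c-s["ee_pos"][:2]))
go((.5268,-.4022),.1363,-60)
E
```

```text
[ 0.39924955 -0.23871381  0.1357077 ] [ 0.66895491  0.3206338  -2.22049772] [-0.1070091   0.09061291 -0.04118875] 0.18134635789329462
0.165 [ 0.42559777 -0.14959257] 0.003072529059237033 [0.02634822 0.08912124]
0.175 [ 0.42523699 -0.14870301] 0.0032534670579581586 [0.02598744 0.09001079]
t19.5 q6 -0.51 cmd [-120.8, 169.2, -1.6, 0.759] cur yaw -16.5
```

Request:
{"op": "drive_tool", "data": {"commands": [[-10,14,0,0.08],[-28,39,0,0.18],[-47,66,0,0.29],[-67,94,0,0.4],[-86,121,0,0.51],[-103,144,0,0.62],[-114,160,0,0.71],[-120,168,0,0.759],[-121,169,0,0.759],[-121,169,0,0.759],[-121,169,0,0.759],[-121,169,0,0.759]]}}

```text
time_s: 20.47
ee_pos: [0.5265, -0.4019, 0.1349]
tool_rot: [-0.001, 0.966, 0.26, -0.0]
force: [-1.4, 0.5, -1.0]
gripper_width: 0.18
gripper_force: 98.0
```

```bash
python3 - <<'E'
from fit import *
s=state();e=s["ee_pos"];print(e,s["force"]);im=camera("top");cv2.imwrite("pics/m.png",im);g=cv2.cvtColor(im,cv2.COLOR_BGR2GRAY).astype(float)
c,r=fit(g,(.6095,-.3544),48.5,.174);print("top fit",c,r)
k=e[:2]+.0945*np.array([np.cos(np.radians(30)),np.sin(np.radians(30))]);print("kinematic",k)
go((.6095,-.3544)-k+e[:2],.040,-60)
E
```

```text
[ 0.52647827 -0.40189781  0.1349429 ] [-1.42362181  0.48535675 -0.95013601]
top fit [ 0.61050711 -0.35416785] 0.0012501813519114023
kinematic [ 0.60831767 -0.35464781]
t20.5 q6 0.22 cmd [1.1, 0.2, 95.2, 0.001] cur yaw -59.9
```

Request:
{"op": "drive_tool", "data": {"commands": [[0,0,10,0],[0,0,30,0],[0,0,50,0],[0,0,68,0],[0,0,80,0],[0,0,88,0],[0,0,93,0],[0,0,95,0],[0,0,95,0],[0,0,95,0]]}}

```text
time_s: 21.35
ee_pos: [0.5272, -0.403, 0.0409]
tool_rot: [0.001, 0.966, 0.259, 0.0]
force: [-1.4, -0.2, -1.3]
gripper_width: 0.186
gripper_force: 98.0
```

Request:
{"op": "drive_tool", "data": {"commands": [[0,0,0.5,0],[0,0,1,0],[0,0,1.5,0],[0,0,2,0],[0,0,2.5,0],[0,0,3,0],[0,0,3,0]]}}

```text
time_s: 21.93
ee_pos: [0.5269, -0.4027, 0.0371]
tool_rot: [-0.0, 0.966, 0.259, -0.0]
force: [-0.5, -0.7, -1.3]
gripper_width: 0.185
gripper_force: 98.0
```

Request:
{"op": "drive_tool", "data": {"commands": [[0,0,0.5,0],[0,0,1,0],[0,0,1.5,0],[0,0,2,0],[0,0,2.5,0],[0,0,2.5,0]]}}

```text
time_s: 22.43
ee_pos: [0.5269, -0.4031, 0.0357]
tool_rot: [0.0, 0.966, 0.259, 0.0]
force: [-4.7, 1.2, 5.6]
gripper_width: 0.183
gripper_force: 99.1
```

Request:
{"op": "drive_tool", "data": {"commands": [[0,0,-0.5,0],[0,0,-0.5,0],[0,0,-0.5,0],[0,0,-0.5,0],[0,0,-8,0],[0,0,-30,0],[0,0,-65,0],[0,0,-100,0],[0,0,-130,0],[0,0,-130,0]], "gripper": 42}}

```text
time_s: 23.27
ee_pos: [0.5287, -0.4045, 0.1725]
tool_rot: [0.005, 0.966, 0.259, 0.003]
force: [0.8, -0.8, -0.6]
gripper_width: 0.492
gripper_force: 0.0
```

```bash
python3 - <<'E'
from fit import *
s=state();print(s["ee_pos"],s["force"],s["time_s"]);im=camera("top");cv2.imwrite("pics/m2.png",im);g=cv2.cvtColor(im,cv2.COLOR_BGR2GRAY).astype(float)
print("L",fit(g,(.6095,-.3544),60.5,.064),"M in L",fit(g,(.6095,-.3544),48.5,.074))
print("S",fit(g,(.6136,-.0672),37.5,.076))
m=(im.max(2)<50).astype(np.uint8);n,l,st,c=cv2.connectedComponentsWithStats(m[120:260,280:490])
for k in range(1,n):
    if 60<st[k][4]<250:
        p=c[k]+(280,120);print(p.round(1),st[k][4],[ray("top",p,z).round(4).tolist()[:2] for z in(.06,.07,.072)])
go((.538,-.0293),.10,63.3)
E
```

```text
[ 0.5287094  -0.40445274  0.17251542] [ 0.835247   -0.77995019 -0.60249877] 23.2667
L (array([ 0.60721532, -0.35473226]), np.float64(0.0014579178653978467)) M in L (array([ 0.61390014, -0.35855065]), np.float64(0.003108325568022343))
S (array([ 0.61358626, -0.06735827]), np.float64(0.0012297123154497193))
[460.2 146. ] 172 [[0.6493, -0.474], [0.6468, -0.4704], [0.6463, -0.4697]]
[469.2 174.2] 188 [[0.5685, -0.4938], [0.5666, -0.49], [0.5662, -0.4892]]
[300.4 191.3] 133 [[0.5304, -0.025], [0.5289, -0.0252], [0.5286, -0.0253]]
t23.3 q6 0.22 cmd [196.0, -319.1, 69.0, 0.990] cur yaw -60.0
```

Request:
{"op": "drive_tool", "data": {"commands": [[17,-28,0,0.11],[37,-60,0,0.22],[57,-93,0,0.33],[77,-126,0,0.44],[97,-158,0,0.55],[117,-191,5,0.66],[137,-223,10,0.77],[156,-254,18,0.88],[174,-283,28,0.99],[188,-306,40,0.99],[195,-317,50,0.99],[196,-319,55,0.99],[196,-319,55,0.99],[196,-319,55,0.99]], "gripper": 50}}

```text
time_s: 24.48
ee_pos: [0.5372, -0.0293, 0.1096]
tool_rot: [0.0, 0.973, -0.231, -0.0]
force: [0.8, -0.4, -0.0]
gripper_width: 0.583
gripper_force: 0.0
```

```bash
python3 - <<'E'
from fit import *
s=state();print(s["ee_pos"],s["force"],s["time_s"]);im=camera("top");cv2.imwrite("pics/m3.png",im);g=cv2.cvtColor(im,cv2.COLOR_BGR2GRAY).astype(float)
L=fit(g,(.6095,-.3544),60.5,.064);M=fit(g,(.6095,-.3544),48.5,.074);print(L,M)
m=(im.max(2)<50).astype(np.uint8);n,l,st,c=cv2.connectedComponentsWithStats(m[120:260,380:490])
for k in range(1,n):
    if 30<st[k][4]<350:
        p=c[k]+(380,120);q=ray("top",p,.065)[:2];d=q-(.6095,-.3544);print(p.round(1),st[k][4],q,np.degrees(np.arctan2(d[1],d[0])),np.hypot(*d))
go((.538,-.0293),.036,63.3)
S=camera("scene");cv2.imwrite("pics/m3s.png",S)
E
```

```text
[ 0.53715218 -0.02928729  0.10964462] [ 0.82989043 -0.36525477 -0.00277482] 24.4833
(array([ 0.60784782, -0.35404129]), np.float64(0.0009870394956284015)) (array([ 0.61176783, -0.36058061]), np.float64(0.0026967309064518663))
[431.8 159.2] 36 [ 0.61207993 -0.39083944] -85.95018356022406 0.03653065376089433
[459.4 151.9] 141 [ 0.63116879 -0.46894046] -79.28737280112084 0.1165720954334426
[440.4 191.6] 142 [ 0.520715   -0.40918017] -148.3254964033757 0.10432470325987393
t24.5 q6 1.76 cmd [0.4, -0.6, 74.0, -0.001] cur yaw -116.8
```

Request:
{"op": "drive_tool", "data": {"commands": [[0,0,10,0],[0,0,40,0],[0,0,62,0],[0,0,72,0],[0,0,73,0],[0,0,73,0]]}}

```text
time_s: 25.08
ee_pos: [0.5375, -0.0292, 0.0372]
tool_rot: [0.0, 0.973, -0.231, 0.0]
force: [-0.9, 0.1, 1.0]
gripper_width: 0.583
gripper_force: 0.0
```

Request:
{"op": "drive_tool", "data": {"commands": [[0,0,0,0],[0,0,0,0],[0,0,0,0],[0,0,0,0],[0,0,0,0],[0,0,0,0],[0,0,0,0]], "gripper": 5}}

```text
time_s: 25.67
ee_pos: [0.5376, -0.0286, 0.0379]
tool_rot: [0.0, 0.973, -0.231, 0.001]
force: [-1.3, -0.1, 6.2]
gripper_width: 0.178
gripper_force: 97.9
```

Request:
{"op": "drive_tool", "data": {"commands": [[0,0,-4,0],[0,0,-12,0],[0,0,-30,0],[0,0,-60,0],[0,0,-90,0],[0,0,-105,0],[0,0,-105,0],[0,0,-105,0]]}}

```text
time_s: 26.33
ee_pos: [0.5371, -0.0284, 0.1423]
tool_rot: [0.0, 0.973, -0.231, 0.001]
force: [-0.9, -0.6, -1.4]
gripper_width: 0.181
gripper_force: 97.7
```

```bash
python3 - <<'E'
from fit import *
s=state();e=s["ee_pos"];print(e,s["force"]);im=camera("top");g=cv2.cvtColor(im,cv2.COLOR_BGR2GRAY).astype(float)
for z in(.076+.105,):
    c,r=fit(g,(.613,-.067),37.5,z);print(z,c,r,c-e[:2],np.hypot(*(c-e[:2])))
a=np.radians(140);R=.084
go(np.array([.610,-.356])+R*np.array([np.cos(a),np.sin(a)]),e[2],50)
E
```

```text
[ 0.53711385 -0.02844335  0.14225186] [-0.9126936  -0.55596488 -1.36492307]
0.181 [ 0.61361415 -0.06241526] 0.006237351794109336 [ 0.0765003  -0.03397191] 0.0837041600620488
t26.4 q6 1.76 cmd [131.1, 240.4, -1.1, 0.232] cur yaw -116.7
```

Request:
{"op": "drive_tool", "data": {"commands": [[10,19,-3,0.02],[27,49,-3,0.05],[44,81,-3,0.08],[61,112,-3,0.11],[78,144,-3,0.14],[95,174,-3,0.17],[110,202,-3,0.2],[122,224,-3,0.22],[129,236,-3,0.232],[131,240,-3,0.232],[131,240,-3,0.232],[131,240,-3,0.232],[131,240,-3,0.232]]}}

```text
time_s: 27.47
ee_pos: [0.5464, -0.3001, 0.1447]
tool_rot: [-0.0, 0.94, -0.341, -0.0]
force: [-0.8, 0.9, -1.9]
gripper_width: 0.182
gripper_force: 97.9
```

```bash
python3 - <<'E'
from fit import *
s=state();e=s["ee_pos"];print(e,s["force"]);im=camera("top");cv2.imwrite("pics/n1.png",im);g=cv2.cvtColor(im,cv2.COLOR_BGR2GRAY).astype(float)
z=e[2]-.0379+.076;c,r=fit(g,(.610,-.356),37.5,z);print(z,c,r)
a=np.radians(-40);print("kin",e[:2]+.084*np.array([np.cos(a),np.sin(a)]))
go(e[:2],.0459)
E
```

```text
[ 0.54639215 -0.30009433  0.14466214] [-0.75324089  0.93717788 -1.91353622]
0.18276214052311582 [ 0.61336665 -0.34935332] 0.004284766670129565
kin [ 0.61073988 -0.35408849]
t27.5 q6 1.58 cmd [-0.1, -0.1, 98.9, 0.000] cur yaw -129.9
```

Request:
{"op": "drive_tool", "data": {"commands": [[0,0,10,0],[0,0,22,0],[0,0,30,0],[0,0,36,0],[0,0,44,0],[0,0,50,0]]}}

```text
time_s: 28.02
ee_pos: [0.5462, -0.3015, 0.0939]
tool_rot: [-0.0, 0.94, -0.342, -0.0]
force: [0.5, 0.2, -0.0]
gripper_width: 0.178
gripper_force: 97.9
```

Request:
{"op": "drive_tool", "data": {"commands": [[0,0,12,0],[0,0,26,0],[0,0,36,0],[0,0,42,0],[0,0,44,0],[0,0,45,0],[0,0,45,0]]}}

```text
time_s: 28.6
ee_pos: [0.5465, -0.3019, 0.0501]
tool_rot: [0.0, 0.94, -0.342, 0.0]
force: [0.2, 0.3, -0.6]
gripper_width: 0.182
gripper_force: 97.9
```

Request:
{"op": "drive_tool", "data": {"commands": [[0,0,0.5,0],[0,0,1,0],[0,0,1.5,0],[0,0,2,0],[0,0,2.5,0],[0,0,3,0],[0,0,3,0]]}}

```text
time_s: 29.18
ee_pos: [0.5463, -0.3017, 0.0467]
tool_rot: [0.0, 0.94, -0.342, 0.0]
force: [-0.7, 0.1, -1.1]
gripper_width: 0.184
gripper_force: 97.9
```

Request:
{"op": "drive_tool", "data": {"commands": [[0,0,0.5,0],[0,0,1,0],[0,0,1.5,0],[0,0,1.5,0],[0,0,1.5,0]]}}

```text
time_s: 29.6
ee_pos: [0.5463, -0.3018, 0.0462]
tool_rot: [0.0, 0.94, -0.342, 0.0]
force: [-3.8, 1.8, 6.1]
gripper_width: 0.178
gripper_force: 99.1
```

Contact at the expected seat height (0.0462 against 0.0459). Releasing, retreating and checking.

Request:
{"op": "drive_tool", "data": {"commands": [[0,0,-0.5,0],[0,0,-0.5,0],[0,0,-0.5,0],[0,0,-0.5,0],[0,0,-8,0],[0,0,-30,0],[0,0,-65,0],[0,0,-100,0],[0,0,-140,0],[0,0,-140,0]], "gripper": 42}}

```text
time_s: 30.43
ee_pos: [0.5485, -0.3034, 0.1942]
tool_rot: [0.002, 0.94, -0.342, 0.007]
force: [0.4, -0.2, 0.7]
gripper_width: 0.49
gripper_force: 0.0
```

Request:
{"op": "drive_tool", "data": {"commands": [[-20,-30,0,0],[-40,-60,0,0],[-60,-90,0,0],[-80,-120,0,0],[-90,-150,0,0],[-100,-180,0,0],[-100,-200,0,0],[-100,-200,0,0]]}}

```text
time_s: 31.1
ee_pos: [0.5996, -0.0811, 0.1856]
tool_rot: [-0.0, 0.94, -0.34, 0.001]
force: [0.5, 0.5, -0.5]
gripper_width: 0.493
gripper_force: 0.0
```

```bash
python3 - <<'E'
from fit import *
s=state();print(s["ee_pos"],s["force"],s["time_s"]);im=camera("top");S=camera("scene");cv2.imwrite("pics/f.png",im);g=cv2.cvtColor(im,cv2.COLOR_BGR2GRAY).astype(float)
c0=np.array([.6095,-.3544])
for n,R,z in(("L",60.5,.064),("M",48.5,.074),("S",37.5,.084)):print(n,fit(g,c0,R,z))
def tri(a,b):
    A=[]
    for n,uv in(("top",a),("scene",b)):
        i=camera_info(n);M=i["K"]@i["camera_from_world"][:3];A+=[uv[0]*M[2]-M[0],uv[1]*M[2]-M[1]]
    X=np.linalg.svd(np.array(A))[2][-1];return X[:3]/X[3]
def dark(im,n):
    m=(im.max(2)<(50 if n=="top" else 45)).astype(np.uint8);k,l,st,c=cv2.connectedComponentsWithStats(m);return [(c[j],st[j][4]) for j in range(1,k) if 50<st[j][4]<400]
D=dark(S,"scene")
for p,a in dark(im,"top"):
    q=ray("top",p,.072)[:2];d=q-c0
    if np.hypot(*d)<.16:
        e=proj("scene",np.r_[q,.072]);b=min(D,key=lambda t:np.hypot(*(t[0]-e)))
        print(p.round(1),a,"heading",np.degrees(np.arctan2(d[1],d[0])).round(1),np.hypot(*d).round(4),"z from two views",tri(p,b[0]).round(4),(b[0]-e).round(1))
# other things: difference from first picture
o=cv2.imread("pics/t1.png");df=(cv2.absdiff(o,im).max(2)>40).astype(np.uint8);k,l,st,c=cv2.connectedComponentsWithStats(cv2.morphologyEx(df,cv2.MORPH_OPEN,np.ones((3,3),np.uint8)))
for j in range(1,k):
    if st[j][4]>40:print(st[j].tolist())
E
```

```text
[ 0.59962646 -0.08105794  0.18556761] [ 0.47634502  0.47279011 -0.45141409] 31.1
L (array([ 0.60812771, -0.35409481]), np.float64(0.0009412857291469894))
M (array([ 0.61300355, -0.36253042]), np.float64(0.0032347561758968475))
S (array([ 0.61013341, -0.35868496]), np.float64(0.0021079568268436363))
[459.4 151.9] 141 heading -79.9 0.1138 z from two views [ 0.633  -0.4715  0.0585] [-1.2  3.7]
[399.2 185.2] 151 heading 139.7 0.0913 z from two views [ 0.5379 -0.293   0.0768] [ 1.6 -1.2]
[440.5 191.7] 141 heading -149.6 0.1042 z from two views [ 0.519  -0.4064  0.0719] [0.6 0.1]
[285, 98, 17, 26, 244]
[347, 103, 16, 16, 178]
[299, 105, 48, 21, 582]
[347, 120, 14, 26, 167]
[273, 125, 73, 56, 1317]
[409, 146, 24, 25, 198]
[202, 150, 43, 26, 493]
[397, 152, 12, 23, 178]
[311, 154, 14, 8, 72]
[242, 162, 9, 17, 98]
[209, 164, 11, 14, 96]
[117, 174, 17, 17, 168]
[130, 174, 13, 4, 43]
[293, 177, 16, 28, 204]
[410, 176, 15, 5, 60]
[142, 179, 20, 13, 172]
[390, 181, 14, 15, 121]
[425, 183, 15, 20, 117]
[433, 182, 16, 21, 162]
[141, 194, 14, 5, 60]
[328, 211, 33, 33, 767]
[204, 222, 109, 121, 2691]
[310, 222, 11, 27, 103]
[303, 231, 6, 29, 117]
[364, 232, 32, 13, 198]
[151, 237, 29, 12, 169]
[170, 242, 32, 27, 492]
[73, 267, 224, 105, 8250]
[188, 332, 7, 8, 44]
[0, 341, 72, 51, 2320]
[227, 346, 51, 34, 733]
[292, 347, 40, 38, 602]
[284, 366, 36, 27, 354]
[162, 368, 54, 32, 782]
[260, 377, 18, 23, 160]
[222, 384, 29, 16, 328]
[327, 389, 9, 11, 76]
[12, 393, 21, 7, 97]
```

```bash
python3 - <<'E'
from h import *
def sp(im,b):
    h=cv2.cvtColor(im,cv2.COLOR_BGR2HSV);m=((h[...,0]>5)&(h[...,0]<20)&(h[...,1]>90))[b[1]:b[3],b[0]:b[2]];p=np.argwhere(m);return len(p),p.mean(0).round(1),p.min(0),p.max(0)
for f in("t1","f"):
    im=cv2.imread(f"pics/{f}.png");print(f,"spoon",sp(im,(295,205,320,270)),"pepper",sp(im,(222,200,245,222)))
    print("tub white",[np.argwhere((im.min(2)>150)[90:130,340:375]).mean(0).round(1)])
S=camera("scene");m=((S.min(2)>105)&(S.max(2).astype(int)-S.min(2)<50))
for h in((.5875,.172),(.553,.3695)):
    x,y=proj("scene",[*h,.205]).astype(int);print("\n".join("".join(".#"[k] for k in r) for r in m[y-8:y+8:2,x-16:x+20]));print()
E
```

```text
t1 spoon (273, array([30.8,  9.9]), array([0, 3]), array([54, 14])) pepper (188, array([11.5, 11.7]), array([4, 4]), array([19, 19]))
tub white [array([16.4, 17.2])]<stdin>:3: RuntimeWarning: Mean of empty slice.
  ret = um.true_divide(
Traceback (most recent call last):
ValueError: zero-size array to reduction operation minimum which has no identity
```

```bash
python3 - <<'E'
from h import *
a=cv2.imread("pics/scene0.png");S=camera("scene");cv2.imwrite("pics/fs.png",S)
for n,b in(("spoon",(305,200,355,255)),("tub",(180,235,225,290)),("pin",(215,280,340,355)),("bowl",(235,140,280,170))):
    d=cv2.absdiff(a,S).max(2)[b[1]:b[3],b[0]:b[2]]>40;print(n,d.mean().round(3))
m=((S.min(2)>105)&(S.max(2).astype(int)-S.min(2)<50))
for h in((.5875,.172),(.553,.3695)):
    x,y=proj("scene",[*h,.205]).astype(int);print("\n".join("".join(".#"[k] for k in r) for r in m[y-8:y+12:2,x-16:x+26]));print()
E
```

```text
spoon 0.53
tub 0.0
pin 0.029
bowl 0.357Traceback (most recent call last):
  File "<stdin>", line 7, in <module>
  File "<stdin>", line 7, in <genexpr>
  File "<stdin>", line 7, in <genexpr>
TypeError: string indices must be integers, not 'numpy.bool'
```

Request:
{"op": "drive_tool", "data": {"commands": [[0,0,-40,0],[-35,-12,-70,0],[-70,-24,-80,0],[-110,-38,-80,0],[-150,-52,-80,0],[-190,-66,-80,0],[-230,-80,-80,0],[-270,-93,-80,0],[-310,-107,-80,0],[-350,-121,-80,0],[-390,-135,-80,0],[-430,-148,-80,0],[-470,-162,-80,0],[-510,-176,-80,0],[-540,-186,-80,0],[-550,-190,-80,0],[-550,-190,-80,0]]}}

```text
time_s: 32.67
ee_pos: [0.315, 0.3937, 0.2645]
tool_rot: [-0.005, 0.946, -0.325, -0.007]
force: [1.1, -0.1, -0.8]
gripper_width: 0.494
gripper_force: 0.0
```

```bash
python3 - <<'E'
from h import *
def sp(im,b):
    h=cv2.cvtColor(im,cv2.COLOR_BGR2HSV);m=((h[...,0]>5)&(h[...,0]<20)&(h[...,1]>90))[b[1]:b[3],b[0]:b[2]];p=np.argwhere(m);return len(p),p.mean(0).round(1) if len(p) else 0
T=camera("top");S=camera("scene");a=cv2.imread("pics/scene0.png");print(state()["ee_pos"],state()["force"])
for im in(cv2.imread("pics/t1.png"),T):print("spoon",sp(im,(295,205,320,270)),"pepper",sp(im,(222,200,245,222)))
for n,b in(("spoon",(305,200,355,255)),("tub",(180,235,225,290)),("pin",(215,280,340,355)),("bowl",(235,140,280,170)),("teal1",(300,150,328,182))):
    print(n,(cv2.absdiff(a,S).max(2)[b[1]:b[3],b[0]:b[2]]>40).mean().round(3))
m=((S.min(2)>105)&(S.max(2).astype(int)-S.min(2)<50))
for h in((.5875,.172),(.553,.3695)):
    x,y=proj("scene",[*h,.205]).astype(int);print("\n".join("".join(".#"[int(k)] for k in r) for r in m[y-8:y+16:2,x-16:x+26]));print()
E
```

```text
[0.31579565 0.39260376 0.26458665] [-0.55700008 -0.0380105  -0.07085675]
spoon (273, array([30.8,  9.9])) pepper (188, array([11.5, 11.7]))
spoon (272, array([30.7,  9.9])) pepper (187, array([11.4, 11.7]))
spoon 0.2
tub 0.0
pin 0.0
bowl 0.002
teal1 0.0
###################.....##################
##################.....###################
###.######################################
#...#######..#############################
...######............#####################
.######.....##......##..##################
#######....###.....#####..################
#########.###.......#######..#############
###########.....#.#..########...###.######
##########.....###############.....#######
#########.....##############..#....#######
########.....################......#######

.......#...##.........##.####.########....
###################.......##############..
#######################.....#############.
.................########.....############
##.........####.......####.....###########
###........###..........###.......########
####.........#.....##....#################
############.......###....###########....#
############......#####....#########......
###########................#########......
...................#################......
....#######......###################......
```

Bystanders are unmoved, both loops are still over their hooks, and the pans are nested with their handles fanned.

```bash
python3 -c "
from cell import *
print(sign_off())"
```

```text
the job is handed in; nothing more can be done
None
```

The job is handed in after about 33 s of robot time: the tall mug hangs on hook 2, the short mug on hook 0, and the three pans are nested where the large one stood, with handles at about −80°, −150° and 140°; spoon, pepper pot, tub, rolling pin and bowl did not move, though I checked the final state by pixel measurements because my picture views were used up.

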